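# Put the four desk supplies back in their own trays

### The arm

A 6-joint arm with a two-finger parallel gripper is mounted at the origin on a cart in front of the work surface, level with it; the furniture and walls round the work are solid. World frame = base frame: x ahead of the robot, y to its left, z up, the work surface at z = 0. Lengths are in m, angles in degrees, forces in N, time in s.
With the tool pointing down it reaches from about 0.375 to 0.9 m from the base axis. Payload 3.1 kg.
Tool frame: the origin (TCP) lies midway between the tips of the shut fingers; the grasp point (between the pads) lies 19 mm behind it (bot.hold_point_z is the distance from the TCP to the grasp point, in m); z points along the fingers, y is the line along which they close (so a half turn about z gives the same grasp; the last joint's range is limited). The gripper opens to 87 mm and grips with 3 to 60 N. Pads are 19 mm wide; open, the fingers measure 117 mm over their backs; the gripper's body (75 mm by 190 mm) begins 51 mm behind the grasp point.
Start: joints at [-77.321, 30.224, 82.088, -0, 67.689, -10.227], TCP at [0.243, -0.576, 0.223] pointing down, gripper open.
Joint ranges: [-176.69, 176.69], [-43.24, 126.21], [12.49, 139.97], [-82, 262], [0, 151.66], [-163.58, 163.58]. Speed limits (degrees/s): [159.86, 159.86, 180, 180, 180, 180].

### API

Orientations are given as a 3x3 rotation matrix whose columns are the frame's x, y, z axes.
In Python, from rig import read_state, optics, order, bot gives the robot as it stands.
- The arm moves only by the tool drive_tool, never from a script. Its argument "steps" is a list of rows, each a list of 7 numbers: the finger opening in mm, from 0 to 87, then the shift along the tool's x, y, z normalised to -1 to 1, where 1 is 0.12 m, then the turn, a rotation vector about the tool's x, y, z normalised to -1 to 1, where 1 is 1.5 rad. In form: [[jaw, tx, ty, tz, ax, ay, az], ...]. A call has 1 to 8 rows; each row is the pose to reach, as a shift and turn from the pose commanded when the call began, along the tool's axes at that moment; what a row does not reach only later rows make up. A row lasts 1/10 s, in which the tool goes at most 50 mm and 8.59 degrees, less where a joint would pass 70% of its speed; a pose out of reach is approached as far as the arm can. A call with a number of a shift or a turn outside -1 to 1 is refused whole. A call with a gripper value outside its range is refused whole. The fingers move at their own pace and stop on an object; the grip force is fixed at half the most. Time passes only in rows, so rows that repeat a pose let the fingers close. It gives the time, the measured TCP pose, the force, the opening and the grip force at its end, in the units of the state.
- read_state(): the state, without advancing time (a new reading comes with each control period).
- optics.capture(name): name is "side" or "top" or "wrist"; returns a dict with "color" (480x640x3 uint8, blue, green, red), "range_z" (480x640 float32, m along the optical axis (not along the pixel's ray), 0 where there is no reading), "fx", "fy", "cx", "cy" (pixels), "D" ([k1, k2, p1, p2, k3] as OpenCV has them; the pictures are not rectified), "rvec" (rotation vector, rad) and "tvec" (3), from world to camera coordinates, as OpenCV has them. Camera axes: x right, y down, z forward; pixel columns grow to the right and rows downward; lengths in m; the calibration is good to about 2 mm. A picture is of the moment at which its call begins.
- order.hand_in(): hands the job in; it is judged then, once.
The state is a dict: "time_s": time; "joint_positions": joint angles; "qvel": joint speeds; "tau": joint torques, N m; "position": TCP position; "tcp_rot": TCP orientation; "force": force on the tool from outside, world axes, zero at the start; "moment": the same for the moment, N m; "opening": opening from 0.0 (shut) to 1.0 (fully open); "grasp_force": force on a finger pad.
Only numpy, scipy, OpenCV 4.12 (cv2) and the standard library are available. Lean on these libraries where they do the work, as an engineer would, in place of code of your own. Each camera call takes 0.05 s, during which the arm holds its last target. There are 200 camera calls.

### The job

The glue stick, the date stamp, the box of staples and the wooden hand stamp are each in a wrong tray. Put every one upright (the box of staples flat) in the middle of its own tray: the glue stick in the round tray, the date stamp in the square tray, the box of staples in the long tray and lying lengthwise in it, and the wooden hand stamp in the three-sided tray. Each tray has room for only one in its middle, so set a thing aside on the empty mat (or any free spot) when you need to.

Things in the scene. Friction and masses are not known exactly. Their poses are not given: they have to be found in the camera images.
- glue_stick: Glue stick standing upright, a round barrel 26 mm in diameter and 92 mm high, white below and a red cap above; about 30 g. Loose, rigid. Origin: centre of the underside, z up along the barrel. Grasp the barrel from any side.
- date_stamp: Self-inking date stamp, 58 x 46 x 93 mm (x, y, z): a black open frame 50 x 42 mm, up to 50 mm high, and a black head 58 x 46 mm from 66 to 93 mm above the underside; the head does not move. About 140 g. Loose, rigid. Origin: centre of the underside, z up. Grasp the head across its 46 mm, which lie along y.
- staple_box: Closed box of staples, green and white, 38 x 75 x 24 mm (x, y, z), lying flat; about 70 g. Loose, rigid. Origin: centre of the underside, z up; y is its length. Grasp across the 38 mm, along x.
- wood_stamp: Wooden hand stamp: a base 64 x 32 x 20 mm (x, y, z), above it a thin round neck (16 mm in diameter) and a round knob 24 mm in diameter from 39 to 78 mm above the underside; about 60 g. Loose, rigid. Origin: centre of the underside, z up. Grasp the knob from any side.
- round_tray: Grey shallow round tray, 126 mm in outer diameter at the rim, about 118 mm inside. Fixed to the table; floor 3 mm thick (its top is 3 mm above the table), walls 3 mm thick, rim 10 mm above the table. Origin: centre of the underside, on the table. z up.
- square_tray: Grey shallow square tray, 120 x 120 mm outside, 114 x 114 mm inside; x and y run along its sides. Fixed to the table; floor 3 mm thick (its top is 3 mm above the table), walls 3 mm thick, rim 10 mm above the table. Origin: centre of the underside, on the table. z up.
- long_tray: Grey shallow long (oblong) tray, 92 x 166 mm (x, y) outside, 86 x 160 mm inside; y is its length. Fixed to the table; floor 3 mm thick (its top is 3 mm above the table), walls 3 mm thick, rim 10 mm above the table. Origin: centre of the underside, on the table. z up.
- triangle_tray: Grey shallow three-sided tray: a triangle with cut-off corners; inside, the three long sides are 52 mm and the three short corner sides 80 mm from the centre. Fixed to the table; floor 3 mm thick (its top is 3 mm above the table), walls 3 mm thick, rim 10 mm above the table. Origin: centre of the underside, on the table. z up.
- spare_mat: Dark flat square rubber mat, 100 x 100 mm, 3 mm thick, without a rim, empty at the start: the free spot. Fixed to the table. Origin: centre of the underside, on the table. z up.
Things that resemble listed ones, but are neither listed nor needed, are in the scene too. Leave any yellow look-alike of the staple_box alone.

How it is judged:
By the outcome, as a careful person would: the job done as asked, in the order asked, and still so for the second after the job is handed in, with the robot touching nothing.
It also fails if it takes over 144 s, if anything falls off the work surface, if the arm or the gripper's body presses on something with over 40 N, if the wrist force passes 120 N, or if a joint passes its speed limit or range.

## Working session

There is one attempt and no reset: what is moved stays moved. The work goes in short steps, Python scripts to look and compute and a tool call to move; the robot and the scene stay as the last step left them, time stands still between calls to the robot, and variables do not carry over. Pictures are saved under pics/ and viewed, at most 14 in all, crops included, and the job is handed in when it is done.

Besides the shell and the picture viewer there is one more tool, called after "Emit:" as name([rows], argument=value, ...), one row to a line, values as JSON. drive_tool: Moves the arm, as the interface text tells. Scaled input: -1 to 1 covers 0.12 m each way for a shift and 1.5 rad each way for a turn. Its arguments: {"type":"object","properties":{"steps":{"type":"array"}},"required":["steps"]}

```bash
mkdir -p pics; ls; python3 - <<'E'
from rig import read_state, optics, order, bot
import cv2,numpy as np
print(bot.hold_point_z, read_state())
for n in ("top","side"):
    c=optics.capture(n); cv2.imwrite(f"pics/{n}0.png",c["color"]); np.savez(f"{n}0.npz",**c)
    print(n,c["fx"],c["cx"],c["cy"],c["D"],c["rvec"],c["tvec"])
E
```

```text
pics
0.0187 {'time_s': 0.0, 'joint_positions': array([-7.73229036e+01,  3.02795216e+01,  8.21565461e+01,  3.43784442e-04,
        6.76873837e+01, -1.02279124e+01]), 'qvel': array([-0.00714673, -0.06941982,  0.11071123,  0.01073175,  0.09713466,
        0.06979193]), 'tau': array([-1.52568089e-03, -4.40053153e+01, -1.76590097e+01,  6.32384210e-02,
        5.82497742e-02, -1.57181080e-04]), 'position': array([ 0.24311356, -0.57499088,  0.22156477]), 'tcp_rot': array([[ 9.21152365e-01,  3.89201878e-01, -4.67432049e-04],
       [ 3.89201966e-01, -9.21150045e-01,  2.10332640e-03],
       [ 3.88043532e-04, -2.11940956e-03, -9.99997679e-01]]), 'force': array([-0.05814168, -0.58997123,  0.97280921]), 'moment': array([ 0.0258985 , -0.01012906, -0.00994736]), 'grasp_force': 0.0, 'opening': 1.0013808666987922}
top 608.2926921566788 320.22336223075484 242.6438685192582 [-0.09326444  0.          0.          0.          0.        ] [ 2.14288084 -2.15549886  0.15788117] [-0.11523041  0.50589028  1.36942817]
side 487.8232937150283 317.1058559637979 245.3360027815061 [-0.12562983  0.          0.          0.          0.        ] [ 0.36101281 -2.67454772  1.3364494 ] [0.46902865 0.18822608 0.97394297]
```

View pics/top0.png

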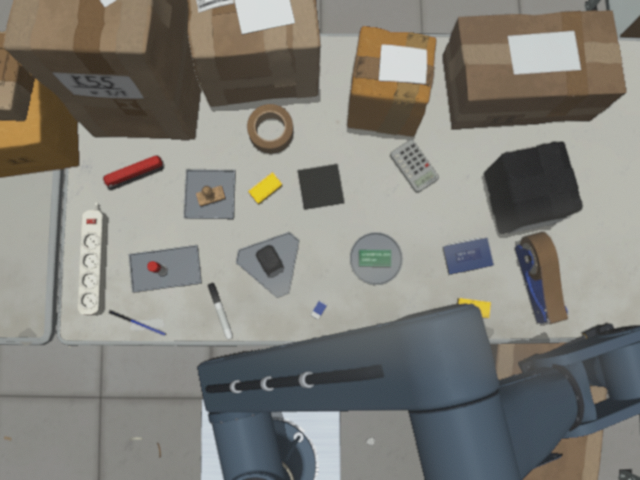

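View pics/side0.png

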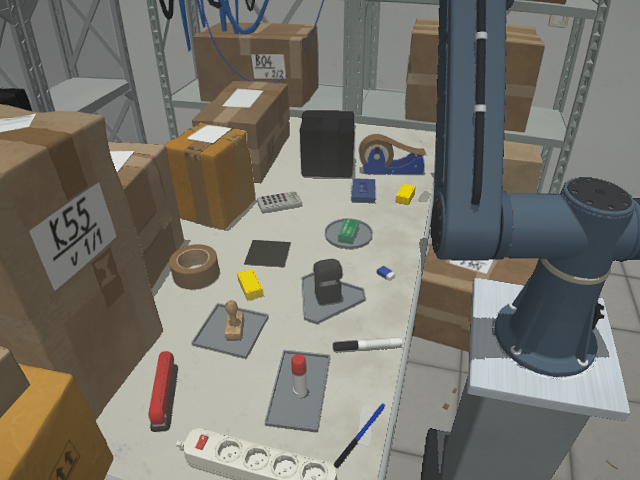

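The top view shows:
- Square tray (210,194) holds the wood stamp.
- Long tray (165,268) holds the glue stick at (153,267).
- Triangle tray (270,262) holds the date stamp.
- Round tray (376,258) holds the green staple box.
- The empty mat is at (321,186).
- The yellow boxes at (265,187) and (474,307) are look-alikes, as are the blue pad and the other stationery. I will leave all of these alone.

Next I measure.

```bash
cat > h.py <<'E'
import numpy as np, cv2
def cam(c):
    K=np.array([[c["fx"],0,c["cx"]],[0,c["fy"],c["cy"]],[0,0,1.]]); R=cv2.Rodrigues(np.array(c["rvec"],float))[0]
    return K,np.array(c["D"],float),R,np.array(c["tvec"],float).ravel()
def rays(c,uv):
    K,D,R,t=cam(c); n=cv2.undistortPoints(np.asarray(uv,float).reshape(-1,1,2),K,D).reshape(-1,2)
    return np.c_[n,np.ones(len(n))],R,t
def plane(c,uv,z):
    d,R,t=rays(c,uv); o=-R.T@t; w=d@R
    return o+w*((z-o[2])/w[:,2])[:,None]
def cloud(c):
    v,u=np.mgrid[:480,:640]; d,R,t=rays(c,np.c_[u.ravel(),v.ravel()])
    r=np.asarray(c["range_z"]).ravel(); P=(d*r[:,None]-t)@R; P[r==0]=np.nan
    return P.reshape(480,640,3)
def rect(P):
    (x,y),(a,b),g=cv2.minAreaRect((P[:,:2]*1000).astype(np.float32))
    if a<b: a,b,g=b,a,g+90
    return np.round([x,y,a,b,(g+90)%180-90],1)   # mm; g = angle of long side from world x
E
cat > m.py <<'E'
from h import *
c=dict(np.load("top0.npz")); s=dict(np.load("side0.npz"))
P=cloud(c); hsv=cv2.cvtColor(c["color"],cv2.COLOR_BGR2HSV)
# trays: grey-blue contours, rim plane
print(c["color"][[205,280,285,240,175]],) if 0 else None
for n,(u,v) in dict(square=(192,210),long=(185,258),tri=(285,280),round=(376,240),mat=(321,200)).items():
    print(n,hsv[v,u],P[v,u].round(3))
    col=c["color"].astype(int)
    m=(np.abs(col-col[v,u]).max(2)<22).astype(np.uint8)
    k,lab=cv2.connectedComponents(m); m=(lab==lab[v,u]).astype(np.uint8)
    ct=max(cv2.findContours(m,0,cv2.CHAIN_APPROX_NONE)[0],key=cv2.contourArea)
    h=cv2.convexHull(ct); W=plane(c,h.reshape(-1,2),0.003 if n=='mat' else 0.01)
    M=cv2.moments((W[:,:2]*1000).astype(np.float32).reshape(-1,1,2)); 
    print('  rect',rect(W),'centroid',M['m10']/M['m00'],M['m01']/M['m00'], 'circ',cv2.minEnclosingCircle((W[:,:2]*1000).astype(np.float32)))
    ap=cv2.approxPolyDP(h,3,True).reshape(-1,2); print('  poly',(plane(c,ap,.01)[:,:2]*1000).round().tolist()) if n=='tri' else 0
for n,(u,v,w) in dict(wood=(210,194,30),glue=(153,267,22),date=(270,262,30),staple=(376,258,26)).items():
    Q=P[v-w:v+w,u-w:u+w].reshape(-1,3); Q=Q[np.isfinite(Q[:,2])]
    print(n,'heights',np.histogram(Q[:,2],np.arange(0,.11,.01))[0],'max',Q[:,2].max())
    for lo,hi in ((.015,.035),(.06,.12)):
        q=Q[(Q[:,2]>lo)&(Q[:,2]<hi)]
        if len(q)>5: print('  ',lo,hi,len(q),rect(q),'mean',q.mean(0).round(4))
E
python3 m.py
```

```text
square [ 99  19 132] [0.591 0.188 0.001]
  rect [628.6 145.5 121.6 121.5  -1.1] centroid 628.4637204575747 145.54191541812574 circ ((628.419677734375, 144.87271118164062), 83.70513153076172)
long [102  19 133] [0.475 0.202 0.004]
  rect [449.6 248.1 167.3  93.8 -82.7] centroid 449.55815532555846 248.0929617776976 circ ((449.8454284667969, 247.95530700683594), 93.35655212402344)
tri [ 99  13 142] [ 0.422 -0.035  0.003]
  rect [466.2  10.6 156.4 139.8 -10.9] centroid 463.811270857678 -2.6979750640079248 circ ((463.5291748046875, -2.728255271911621), 83.94676208496094)
  poly [[535.0, -47.0], [516.0, -68.0], [400.0, -47.0], [382.0, -15.0], [459.0, 80.0], [488.0, 78.0]]
round [101  15 137] [ 0.515 -0.251  0.004]
  rect [ 471.1 -248.   124.2  122.8  -45.8] centroid 471.29426811934655 -248.30010933513913 circ ((471.1349182128906, -248.45396423339844), 63.49942398071289)
mat [45 16 62] [ 0.614 -0.121 -0.003]
  rect [ 646.5 -119.5   94.4   93.8    9.1] centroid 646.544274565898 -119.52814605724394 circ ((646.4684448242188, -120.063720703125), 64.73141479492188)
wood heights [2139  175  252  
[... 183 characters left out ...]
8] mean [0.6219 0.1411 0.0752]
glue heights [1309   70    7   15   15   10    7   15   18   93] max 0.10167713905257325
   0.015 0.035 27 [423.5 279.8  93.6  15.3 -55.6] mean [0.442  0.2498 0.0253]
   0.06 0.12 137 [446.2 255.2  26.5  23.5 -85.2] mean [0.4459 0.2525 0.0901]
date heights [2069  100    1    4    4    0    1   14   81  412] max 0.10357851831156947
   0.015 0.035 12 [464.2   7.9 118.3 108.4   9.7] mean [0.4515 0.01   0.0185]
   0.06 0.12 519 [463.3  -3.   57.6  45.6  29.5] mean [ 0.4618 -0.004   0.0934]
staple heights [1501  130  444   86    0    0    0    0    0    0] max 0.036059264389939304
   0.015 0.035 552 [ 487.3 -246.    92.1   91.1   68.7] mean [ 0.4707 -0.2453  0.0267]
```

```bash
cat > m2.py <<'E'
from h import *
c=dict(np.load("top0.npz")); P=cloud(c); hsv=cv2.cvtColor(c["color"],cv2.COLOR_BGR2HSV)
m=((hsv[...,0]>50)&(hsv[...,0]<90)&(hsv[...,1]>70)).astype(np.uint8); m[:225]=0;m[285:]=0;m[:,:340]=0;m[:,410:]=0
m=cv2.morphologyEx(m,cv2.MORPH_OPEN,np.ones((2,2)))
uv=np.argwhere(m)[:,::-1]; print('staple px',len(uv),rect(plane(c,uv,.027)),uv.min(0),uv.max(0))
q=P[225:285,340:410].reshape(-1,3); q=q[(q[:,2]>.019)&(q[:,2]<.04)&(np.hypot(q[:,0]-.471,q[:,1]+.248)<.055)]; print('depth',rect(q),q.mean(0))
q=P[230:295,235:305].reshape(-1,3); q=q[q[:,2]>.088]; print('date top',rect(q),np.median(q,0))
b=P[:185,:].reshape(-1,3); b=b[(b[:,2]>.1)]
for y in np.arange(-.8,.6,.1):
    k=b[(b[:,1]>y)&(b[:,1]<y+.1)&(b[:,0]>.3)]
    if len(k): print(round(y,1),'minx',np.percentile(k[:,0],1).round(3),'maxz',np.nanmax(k[:,2]).round(3))
E
python3 m2.py
python3 - <<'E'
import cv2,numpy as np
a=cv2.imread('pics/top0.png')[160:300,120:420]; cv2.imwrite('pics/crop0.png',cv2.resize(a,(800,373),interpolation=cv2.INTER_CUBIC))
E
```

```text
staple px 101 [ 475.4 -245.    65.3   19.7   87.2] [361 251] [389 260]
depth [ 470.5 -245.2   75.2   37.8   89.6] [ 0.47055501 -0.2452245   0.02705551]
date top [463.2  -3.1  56.1  44.   28.9] [ 0.46301077 -0.00292325  0.09486824]
-0.8 minx 0.804 maxz 0.211
-0.7 minx 0.615 maxz 0.215
-0.6 minx 0.615 maxz 0.212
-0.5 minx 0.787 maxz 0.207
-0.4 minx 0.77 maxz 0.229
-0.3 minx 0.774 maxz 0.23
-0.2 minx 0.79 maxz 0.277
-0.1 minx 0.861 maxz 0.28
-0.0 minx 0.853 maxz 0.28
0.1 minx 0.765 maxz 0.476
0.2 minx 0.765 maxz 0.479
0.3 minx 0.769 maxz 0.48
0.4 minx 0.692 maxz 0.479
0.5 minx 0.679 maxz 0.301
```

View pics/crop0.png

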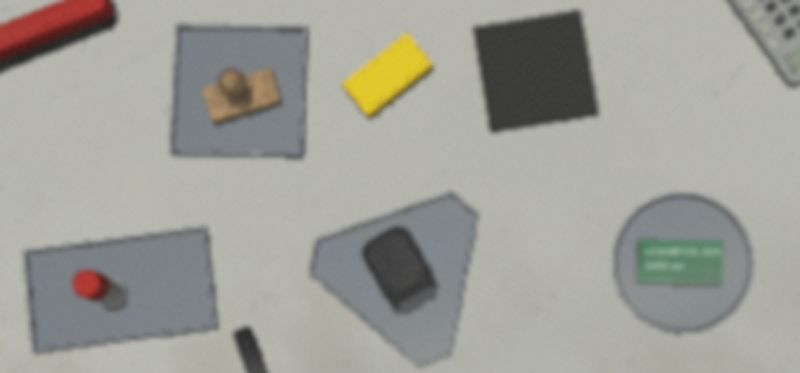

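The crop confirms the four items: green box in the round tray, red-capped glue stick in the long tray, black date stamp in the three-sided tray, wood stamp in the square tray. The yellow box at crop (388,75) stays put. I plan the first leg to the wood stamp.

```bash
cat > plan.py <<'E'
import sys, numpy as np
from rig import read_state
def cur():
    s=read_state(); R=np.array(s["tcp_rot"]); p=np.array(s["position"])
    return p, np.degrees(np.arctan2(R[1,0],R[0,0])), s
def leg(p,yaw,tp,ty):
    """calls (tx,ty,tz,az normalised) from p,yaw to tp,ty; the turn is in the first call"""
    d=np.array(tp)-p; out=[]; n=1
    M=lambda a: np.array([[np.cos(a),np.sin(a),0],[np.sin(a),-np.cos(a),0],[0,0,-1]])
    while True:
        s=[M(np.radians(yaw if i==0 else ty)).T@(d/n)/.12 for i in range(n)]
        if np.abs(s).max()<=1: break
        n+=1
    az=-np.radians((ty-yaw+180)%360-180)/1.5
    for i,v in enumerate(s): print(np.round(v,3),'az',round(az if i==0 else 0,3),'len mm',round(np.linalg.norm(v)*120))
def go(*wps):
    p,y,s=cur(); print('t',round(s["time_s"],2),'p',p.round(4),'yaw',round(y,2),'open',round(s["opening"],3),'grip',round(s["grasp_force"],1),'q',np.round(s["joint_positions"],0))
    for w in wps:
        print('->',w); leg(p,y,w[:3],w[3]); p,y=np.array(w[:3]),w[3]
E
python3 -c "
from plan import *
go((.6225,.1415,.20,0),(.6225,.1415,.043,0))"
```

```text
t 0.1 p [ 0.2431 -0.575   0.2217] yaw 22.91 open 1.0 grip 0.0 q [-77.  30.  82.  -0.  68. -10.]
-> (0.6225, 0.1415, 0.2, 0)
[ 0.873 -0.712  0.03 ] az 0.267 len mm 135
[ 0.527 -0.995  0.03 ] az 0 len mm 135
[ 0.527 -0.995  0.03 ] az 0 len mm 135
[ 0.527 -0.995  0.03 ] az 0 len mm 135
[ 0.527 -0.995  0.03 ] az 0 len mm 135
[ 0.527 -0.995  0.03 ] az 0 len mm 135
-> (0.6225, 0.1415, 0.043, 0)
[0.    0.    0.654] az -0.0 len mm 79
[0.    0.    0.654] az 0 len mm 79
```

Emit:
drive_tool([
  [60,0.29,-0.24,0.01,0,0,0.09],
  [60,0.58,-0.47,0.02,0,0,0.18],
  [60,0.873,-0.712,0.03,0,0,0.267],
  [60,0.873,-0.712,0.03,0,0,0.267],
])

```text
time_s: 0.5
position: [0.3078, -0.4495, 0.218]
tcp_rot: [[1.0, 0.002, -0.001], [0.002, -1.0, 0.007], [-0.001, -0.007, -1.0]]
force: [-0.1, -1.4, 0.1]
opening: 0.738
grasp_force: 0.0
```

Emit:
drive_tool([
  [60,0.176,-0.33,0.01,0,0,0],
  [60,0.352,-0.66,0.02,0,0,0],
  [60,0.527,-0.995,0.03,0,0,0],
  [60,0.527,-0.995,0.03,0,0,0],
])

```text
time_s: 0.9
position: [0.3705, -0.3317, 0.2148]
tcp_rot: [[1.0, 0.005, -0.002], [0.005, -1.0, 0.005], [-0.002, -0.005, -1.0]]
force: [-0.3, -0.0, 0.1]
opening: 0.69
grasp_force: 0.0
```

Emit:
drive_tool([
  [60,0.176,-0.33,0.01,0,0,0],
  [60,0.352,-0.66,0.02,0,0,0],
  [60,0.527,-0.995,0.03,0,0,0],
  [60,0.527,-0.995,0.03,0,0,0],
])

```text
time_s: 1.3
position: [0.4342, -0.2139, 0.2114]
tcp_rot: [[1.0, 0.006, -0.001], [0.006, -1.0, 0.002], [-0.001, -0.002, -1.0]]
force: [-0.2, -0.0, -0.3]
opening: 0.69
grasp_force: 0.0
```

Emit:
drive_tool([
  [60,0.176,-0.33,0.01,0,0,0],
  [60,0.352,-0.66,0.02,0,0,0],
  [60,0.527,-0.995,0.03,0,0,0],
  [60,0.527,-0.995,0.03,0,0,0],
])

```text
time_s: 1.7
position: [0.4985, -0.0956, 0.208]
tcp_rot: [[1.0, 0.005, 0.001], [0.005, -1.0, 0.001], [0.001, -0.001, -1.0]]
force: [-0.1, -1.3, 1.6]
opening: 0.69
grasp_force: 0.0
```

Emit:
drive_tool([
  [60,0.176,-0.33,0.01,0,0,0],
  [60,0.352,-0.66,0.02,0,0,0],
  [60,0.527,-0.995,0.03,0,0,0],
  [60,0.527,-0.995,0.03,0,0,0],
])

```text
time_s: 2.1
position: [0.5626, 0.0232, 0.2044]
tcp_rot: [[1.0, 0.004, 0.003], [0.004, -1.0, 0.001], [0.003, -0.001, -1.0]]
force: [-0.7, -0.0, -0.2]
opening: 0.692
grasp_force: 0.0
```

Emit:
drive_tool([
  [60,0.176,-0.33,0.01,0,0,0],
  [60,0.352,-0.66,0.02,0,0,0],
  [60,0.527,-0.995,0.03,0,0,0],
  [60,0.527,-0.995,0.03,0,0,0],
  [60,0.527,-0.995,0.03,0,0,0],
  [60,0.527,-0.995,0.03,0,0,0],
])

```text
time_s: 2.7
position: [0.6227, 0.1381, 0.2006]
tcp_rot: [[1.0, -0.002, -0.001], [-0.002, -1.0, -0.001], [-0.001, 0.001, -1.0]]
force: [-0.7, -0.6, -0.6]
opening: 0.688
grasp_force: 0.0
```

Emit:
drive_tool([
  [60,0,-0.028,0.2,0,0,0],
  [60,0,-0.028,0.4,0,0,0],
  [60,0,-0.028,0.66,0,0,0],
  [60,0,-0.028,0.66,0,0,0],
])

```text
time_s: 3.1
position: [0.6193, 0.1414, 0.1179]
tcp_rot: [[1.0, -0.003, -0.01], [-0.003, -1.0, -0.001], [-0.01, 0.001, -1.0]]
force: [-0.7, 0.1, -0.4]
opening: 0.692
grasp_force: 0.0
```

Emit:
drive_tool([
  [60,0,0,0.2,0,0,0],
  [60,0,0,0.4,0,0,0],
  [60,0,0,0.65,0,0,0],
  [60,0,0,0.65,0,0,0],
  [60,0,0,0.65,0,0,0],
])

```text
time_s: 3.6
position: [0.6236, 0.143, 0.0448]
tcp_rot: [[1.0, -0.002, 0.0], [-0.002, -1.0, -0.0], [0.0, 0.0, -1.0]]
force: [0.1, 0.5, -0.3]
opening: 0.693
grasp_force: 0.0
```

Emit:
drive_tool([
  [0,0,0,0,0,0,0],
  [0,0,0,0,0,0,0],
  [0,0,0,0,0,0,0],
  [0,0,0,0,0,0,0],
  [0,0,0,0,0,0,0],
  [0,0,0,0,0,0,0],
  [0,0,0,0,0,0,0],
  [0,0,0,0,0,0,0],
])

```text
time_s: 4.4
position: [0.6233, 0.1438, 0.0439]
tcp_rot: [[1.0, -0.001, 0.0], [-0.001, -1.0, -0.0], [0.0, 0.0, -1.0]]
force: [-0.2, -0.9, 1.3]
opening: 0.254
grasp_force: 29.8
```

Emit:
drive_tool([
  [0,0,0,-0.1,0,0,0],
  [0,0,0,-0.3,0,0,0],
  [0,0,0,-0.6,0,0,0],
  [0,0,0,-0.9,0,0,0],
  [0,0,0,-1,0,0,0],
  [0,0,0,-1,0,0,0],
])

```text
time_s: 5.0
position: [0.6246, 0.1442, 0.1664]
tcp_rot: [[1.0, -0.001, 0.005], [-0.001, -1.0, 0.0], [0.005, -0.0, -1.0]]
force: [1.0, 0.1, -1.5]
opening: 0.257
grasp_force: 29.8
```

```bash
python3 -c "
from plan import *
go((.6465,-.1195,.165,0))"
```

```text
t 5.0 p [0.6246 0.1442 0.1664] yaw -0.03 open 0.257 grip 29.8 q [ 3. 35. 83.  0. 62. 93.]
-> (0.6465, -0.1195, 0.165, 0)
[0.061 0.732 0.004] az -0.0 len mm 88
[0.061 0.732 0.004] az 0 len mm 88
[0.061 0.732 0.004] az 0 len mm 88
```

Emit:
drive_tool([
  [0,0.015,0.18,0,0,0,0],
  [0,0.035,0.45,0,0,0,0],
  [0,0.061,0.732,0.004,0,0,0],
])

```text
time_s: 5.3
position: [0.6287, 0.056, 0.161]
tcp_rot: [[1.0, 0.001, -0.004], [0.001, -1.0, 0.0], [-0.004, -0.0, -1.0]]
force: [0.7, 0.1, -0.4]
opening: 0.255
grasp_force: 29.8
```

Emit:
drive_tool([
  [0,0.02,0.244,0,0,0,0],
  [0,0.04,0.488,0,0,0,0],
  [0,0.061,0.732,0.004,0,0,0],
])

```text
time_s: 5.6
position: [0.636, -0.0326, 0.1603]
tcp_rot: [[1.0, -0.001, -0.005], [-0.001, -1.0, 0.001], [-0.005, -0.001, -1.0]]
force: [0.7, 0.2, -1.2]
opening: 0.256
grasp_force: 29.8
```

Emit:
drive_tool([
  [0,0.02,0.244,0,0,0,0],
  [0,0.04,0.488,0,0,0,0],
  [0,0.05,0.65,0,0,0,0],
  [0,0.061,0.732,0.004,0,0,0],
  [0,0.061,0.732,0.004,0,0,0],
  [0,0.061,0.732,0.004,0,0,0],
])

```text
time_s: 6.2
position: [0.6444, -0.1185, 0.1617]
tcp_rot: [[1.0, -0.0, -0.001], [-0.0, -1.0, 0.001], [-0.001, -0.001, -1.0]]
force: [-0.6, 0.2, -0.2]
opening: 0.254
grasp_force: 29.8
```

Emit:
drive_tool([
  [0,0,0,0.25,0,0,0],
  [0,0,0,0.5,0,0,0],
  [0,0,0,0.75,0,0,0],
  [0,0,0,0.9,0,0,0],
  [0,0,0,0.95,0,0,0],
  [0,0,0,0.98,0,0,0],
  [0,0,0,0.98,0,0,0],
])

```text
time_s: 6.9
position: [0.6454, -0.119, 0.0453]
tcp_rot: [[1.0, 0.0, 0.001], [0.0, -1.0, -0.0], [0.001, 0.0, -1.0]]
force: [0.2, 0.8, -0.2]
opening: 0.251
grasp_force: 29.8
```

Emit:
drive_tool([
  [0,0,0,0.01,0,0,0],
  [0,0,0,0.01,0,0,0],
  [60,0,0,0.01,0,0,0],
  [60,0,0,0.01,0,0,0],
  [60,0,0,0.01,0,0,0],
  [60,0,0,0.01,0,0,0],
  [60,0,0,0.01,0,0,0],
])

```text
time_s: 7.6
position: [0.645, -0.1196, 0.0436]
tcp_rot: [[1.0, -0.001, 0.0], [-0.001, -1.0, 0.0], [0.0, -0.0, -1.0]]
force: [0.3, 0.2, 0.2]
opening: 0.619
grasp_force: 0.0
```

Emit:
drive_tool([
  [60,0,0,-0.3,0,0,0],
  [60,0,0,-0.6,0,0,0],
  [60,0,0,-0.95,0,0,0],
  [60,0,0,-0.95,0,0,0],
  [60,0,0,-0.95,0,0,0],
])

```text
time_s: 8.1
position: [0.6456, -0.1198, 0.159]
tcp_rot: [[1.0, -0.001, 0.003], [-0.001, -1.0, -0.001], [0.003, 0.001, -1.0]]
force: [-0.2, -0.2, -0.1]
opening: 0.69
grasp_force: 0.0
```

```bash
python3 -c "
from plan import *
go((.463,-.003,.16,29.2),(.463,-.003,.061,29.2))"
```

```text
t 8.1 p [ 0.6456 -0.1198  0.159 ] yaw -0.04 open 0.69 grip 0.0 q [-20.  37.  81.   0.  62.  70.]
-> (0.463, -0.003, 0.16, 29.2)
[-0.761 -0.486 -0.004] az -0.34 len mm 108
[-0.427 -0.796 -0.004] az 0 len mm 108
-> (0.463, -0.003, 0.061, 29.2)
[0.    0.    0.825] az -0.0 len mm 99
```

Emit:
drive_tool([
  [80,-0.25,-0.16,0,0,0,-0.085],
  [80,-0.5,-0.32,0,0,0,-0.17],
  [80,-0.761,-0.486,0,0,0,-0.255],
  [80,-0.761,-0.486,0,0,0,-0.34],
  [80,-0.761,-0.486,0,0,0,-0.34],
])

```text
time_s: 8.6
position: [0.5516, -0.0602, 0.156]
tcp_rot: [[0.873, 0.488, -0.004], [0.488, -0.873, 0.001], [-0.003, -0.003, -1.0]]
force: [-0.3, -0.5, -0.9]
opening: 0.912
grasp_force: 0.0
```

Emit:
drive_tool([
  [80,-0.14,-0.27,0,0,0,0],
  [80,-0.28,-0.54,0,0,0,0],
  [80,-0.427,-0.796,0,0,0,0],
  [80,-0.427,-0.796,0,0,0,0],
  [80,-0.427,-0.796,0,0,0,0],
  [80,-0.427,-0.796,0,0,0,0],
])

```text
time_s: 9.2
position: [0.4644, -0.0037, 0.1574]
tcp_rot: [[0.874, 0.486, 0.002], [0.486, -0.874, -0.001], [0.002, 0.002, -1.0]]
force: [-0.2, -0.8, 0.2]
opening: 0.918
grasp_force: 0.0
```

```bash
python3 -c "
from plan import *
go((.463,-.003,.061,29.2))
import cv2
from rig import optics
for n in ('top','side'):
    c=optics.capture(n); np.savez(n+'1.npz',**c); cv2.imwrite('pics/%s1.png'%n,c['color'])
"
```

```text
t 9.2 p [ 0.4644 -0.0037  0.1574] yaw 29.08 open 0.918 grip 0.0 q [-14.  24. 109.  -0.  47.  47.]
-> (0.463, -0.003, 0.061, 29.2)
[-0.007 -0.01   0.804] az -0.001 len mm 96
```

View pics/side1.png

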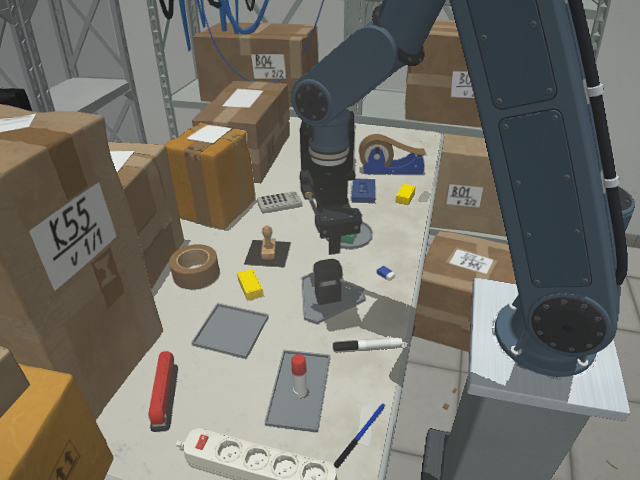

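The side view shows the wood stamp upright on the mat at (268,243) and the gripper above the date stamp at (327,280). Next I grasp the date stamp.

Emit:
drive_tool([
  [80,-0.007,-0.01,0.25,0,0,0],
  [80,-0.007,-0.01,0.5,0,0,0],
  [80,-0.007,-0.01,0.75,0,0,0],
  [80,-0.007,-0.01,0.8,0,0,0],
  [80,-0.007,-0.01,0.8,0,0,0],
])

```text
time_s: 9.8
position: [0.4611, -0.0024, 0.0607]
tcp_rot: [[0.873, 0.487, -0.002], [0.487, -0.873, 0.0], [-0.001, -0.001, -1.0]]
force: [-0.1, 0.1, -0.1]
opening: 0.92
grasp_force: 0.0
```

Emit:
drive_tool([
  [0,0,0,0,0,0,0],
  [0,0,0,0,0,0,0],
  [0,0,0,0,0,0,0],
  [0,0,0,0,0,0,0],
  [0,0,0,0,0,0,0],
  [0,0,0,0,0,0,0],
  [0,0,0,0,0,0,0],
])

```text
time_s: 10.5
position: [0.4613, -0.0023, 0.0619]
tcp_rot: [[0.873, 0.488, 0.001], [0.488, -0.873, -0.0], [0.001, 0.001, -1.0]]
force: [-0.3, -0.5, 4.2]
opening: 0.515
grasp_force: 29.9
```

Emit:
drive_tool([
  [0,0,0,-0.1,0,0,0],
  [0,0,0,-0.3,0,0,0],
  [0,0,0,-0.6,0,0,0],
  [0,0,0,-0.8,0,0,0],
  [0,0,0,-0.9,0,0,0],
  [0,0,0,-0.9,0,0,0],
])

```text
time_s: 11.1
position: [0.4619, -0.0023, 0.1709]
tcp_rot: [[0.873, 0.488, 0.004], [0.488, -0.873, -0.001], [0.003, 0.002, -1.0]]
force: [0.9, -0.3, -0.2]
opening: 0.516
grasp_force: 29.9
```

```bash
python3 -c "
from plan import *
go((.6285,.1455,.168,-1))"
```

```text
t 11.1 p [ 0.4619 -0.0023  0.1709] yaw 29.19 open 0.516 grip 29.9 q [-14.  22. 108.   0.  49.  47.]
-> (0.6285, 0.1455, 0.168, -1)
[ 0.906 -0.199  0.012] az 0.351 len mm 111
[ 0.683 -0.628  0.012] az 0 len mm 111
```

Emit:
drive_tool([
  [0,0.15,-0.03,0,0,0,0.07],
  [0,0.4,-0.09,0,0,0,0.14],
  [0,0.65,-0.14,0,0,0,0.22],
  [0,0.906,-0.199,0,0,0,0.29],
  [0,0.906,-0.199,0,0,0,0.351],
])

```text
time_s: 11.6
position: [0.547, 0.0738, 0.1681]
tcp_rot: [[1.0, -0.019, 0.002], [-0.019, -1.0, 0.001], [0.002, -0.001, -1.0]]
force: [-0.3, -1.0, -1.9]
opening: 0.513
grasp_force: 29.9
```

Emit:
drive_tool([
  [0,0.22,-0.21,0,0,0,0],
  [0,0.45,-0.42,0,0,0,0],
  [0,0.6,-0.56,0,0,0,0],
  [0,0.673,-0.628,0,0,0,0],
  [0,0.673,-0.628,0,0,0,0],
  [0,0.673,-0.628,0,0,0,0],
])

```text
time_s: 12.2
position: [0.6246, 0.145, 0.1682]
tcp_rot: [[1.0, -0.017, -0.004], [-0.017, -1.0, -0.001], [-0.004, 0.001, -1.0]]
force: [-1.0, -0.3, -1.2]
opening: 0.516
grasp_force: 29.9
```

```bash
python3 -c "
from plan import *
go((.6275,.1455,.0625,-1))"
```

```text
t 12.2 p [0.6246 0.145  0.1682] yaw -0.99 open 0.516 grip 29.9 q [ 3. 35. 82. -0. 63. 94.]
-> (0.6275, 0.1455, 0.0625, -1)
[ 0.024 -0.004  0.881] az 0.0 len mm 106
```

Emit:
drive_tool([
  [0,0.015,-0.004,0.22,0,0,0],
  [0,0.015,-0.004,0.44,0,0,0],
  [0,0.015,-0.004,0.66,0,0,0],
  [0,0.015,-0.004,0.8,0,0,0],
  [0,0.015,-0.004,0.87,0,0,0],
  [0,0.015,-0.004,0.875,0,0,0],
  [0,0.015,-0.004,0.875,0,0,0],
])

```text
time_s: 12.9
position: [0.6283, 0.1456, 0.0652]
tcp_rot: [[1.0, -0.018, 0.001], [-0.018, -1.0, -0.0], [0.001, -0.0, -1.0]]
force: [-0.6, 1.2, 0.0]
opening: 0.513
grasp_force: 29.9
```

Emit:
drive_tool([
  [0,0,0,0.01,0,0,0],
  [0,0,0,0.022,0,0,0],
  [0,0,0,0.022,0,0,0],
  [75,0,0,0.022,0,0,0],
  [75,0,0,0.022,0,0,0],
  [75,0,0,0.022,0,0,0],
  [75,0,0,0.022,0,0,0],
])

```text
time_s: 13.6
position: [0.6283, 0.1461, 0.0621]
tcp_rot: [[1.0, -0.017, 0.0], [-0.017, -1.0, 0.0], [0.0, -0.0, -1.0]]
force: [-0.1, -0.5, -0.6]
opening: 0.788
grasp_force: 0.0
```

Emit:
drive_tool([
  [75,0,0,-0.2,0,0,0],
  [75,0,0,-0.5,0,0,0],
  [75,0,0,-0.8,0,0,0],
  [75,0,0,-0.8,0,0,0],
  [75,0,0,-0.8,0,0,0],
])

```text
time_s: 14.1
position: [0.6287, 0.1462, 0.1591]
tcp_rot: [[1.0, -0.017, 0.002], [-0.017, -1.0, 0.0], [0.002, -0.0, -1.0]]
force: [-0.6, -0.1, -1.2]
opening: 0.865
grasp_force: 0.0
```

```bash
python3 -c "
from plan import *
go((.645,-.1195,.16,-1),(.645,-.1195,.044,-1))"
```

```text
t 14.1 p [0.6287 0.1462 0.1591] yaw -0.98 open 0.865 grip 0.0 q [ 3. 36. 82. -0. 62. 94.]
-> (0.645, -0.1195, 0.16, -1)
[ 0.058  0.737 -0.003] az 0.0 len mm 89
[ 0.058  0.737 -0.003] az 0 len mm 89
[ 0.058  0.737 -0.003] az 0 len mm 89
-> (0.645, -0.1195, 0.044, -1)
[0.    0.    0.967] az -0.0 len mm 116
```

Emit:
drive_tool([
  [60,0.02,0.25,-0.1,0,0,0],
  [60,0.04,0.5,-0.1,0,0,0],
  [60,0.058,0.737,0,0,0,0],
])

```text
time_s: 14.4
position: [0.634, 0.0567, 0.1579]
tcp_rot: [[1.0, -0.016, 0.001], [-0.016, -1.0, -0.0], [0.001, 0.0, -1.0]]
force: [-0.5, -0.7, -0.6]
opening: 0.716
grasp_force: 0.0
```

Emit:
drive_tool([
  [60,0.02,0.25,0,0,0,0],
  [60,0.04,0.5,0,0,0,0],
  [60,0.058,0.737,0,0,0,0],
])

```text
time_s: 14.7
position: [0.6376, -0.032, 0.1556]
tcp_rot: [[1.0, -0.017, -0.004], [-0.017, -1.0, 0.001], [-0.004, -0.001, -1.0]]
force: [0.7, -0.2, -0.5]
opening: 0.695
grasp_force: 0.0
```

Emit:
drive_tool([
  [60,0.02,0.25,0,0,0,0],
  [60,0.04,0.5,0,0,0,0],
  [60,0.058,0.737,0,0,0,0],
  [60,0.058,0.737,0,0,0,0],
  [60,0.058,0.737,0,0,0,0],
  [60,0.058,0.737,0,0,0,0],
])

```text
time_s: 15.3
position: [0.6435, -0.1183, 0.1567]
tcp_rot: [[1.0, -0.017, -0.003], [-0.017, -1.0, 0.001], [-0.003, -0.001, -1.0]]
force: [-0.2, -0.0, 1.3]
opening: 0.689
grasp_force: 0.0
```

```bash
python3 -c "
from plan import *
go((.6455,-.1195,.044,-1))
import cv2
from rig import optics
c=optics.capture('top'); np.savez('top2.npz',**c)
from h import *
P=cloud(c)[160:230,170:250].reshape(-1,3)
q=P[(P[:,2]>.085)&(P[:,2]<.12)]; print('date',len(q),rect(q) if len(q)>5 else '',np.median(q,0))
c=optics.capture('side'); cv2.imwrite('pics/side2.png',c['color'])"
```

```text
t 15.3 p [ 0.6435 -0.1183  0.1567] yaw -0.95 open 0.689 grip 0.0 q [-20.  37.  81.   0.  62.  71.]
-> (0.6455, -0.1195, 0.044, -1)
[0.017 0.01  0.939] az 0.001 len mm 113
date 468 [630.1 144.6  58.7  46.1   1.7] [0.62922493 0.14379691 0.09455404]
```

View pics/side2.png

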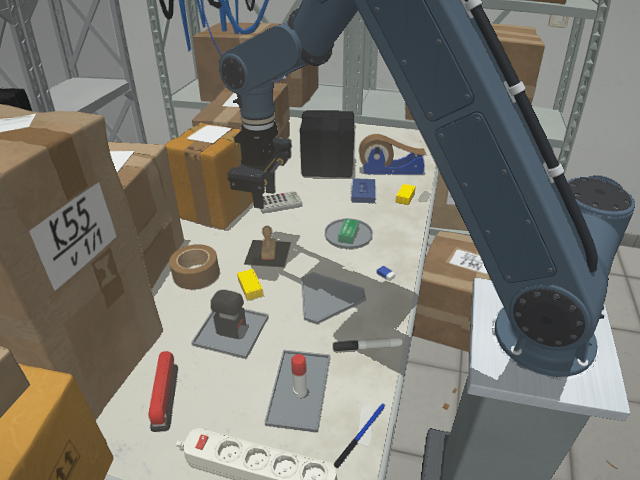

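The side view shows the date stamp upright in the square tray at (229,315), with a measured offset under 2 mm, and the wood stamp upright under the gripper at (268,243). Next I move the wood stamp to the three-sided tray.

Emit:
drive_tool([
  [60,0.008,0.01,0.3,0,0,0],
  [60,0.008,0.01,0.6,0,0,0],
  [60,0.008,0.01,0.88,0,0,0],
  [60,0.008,0.01,0.93,0,0,0],
  [60,0.008,0.01,0.935,0,0,0],
  [60,0.008,0.01,0.935,0,0,0],
])

```text
time_s: 16.0
position: [0.6467, -0.1207, 0.0472]
tcp_rot: [[1.0, -0.016, 0.003], [-0.016, -1.0, -0.001], [0.003, 0.001, -1.0]]
force: [0.4, 0.2, 1.0]
opening: 0.69
grasp_force: 0.0
```

Emit:
drive_tool([
  [0,0,0,0,0,0,0],
  [0,0,0,0,0,0,0],
  [0,0,0,0,0,0,0],
  [0,0,0,0,0,0,0],
  [0,0,0,0,0,0,0],
  [0,0,0,0,0,0,0],
  [0,0,0,0,0,0,0],
  [0,0,0,0,0,0,0],
])

```text
time_s: 16.8
position: [0.6455, -0.1207, 0.0458]
tcp_rot: [[1.0, -0.017, 0.0], [-0.017, -1.0, 0.0], [0.0, -0.0, -1.0]]
force: [0.0, 0.4, 1.6]
opening: 0.257
grasp_force: 29.9
```

Emit:
drive_tool([
  [0,0,0,-0.1,0,0,0],
  [0,0,0,-0.3,0,0,0],
  [0,0,0,-0.6,0,0,0],
  [0,0,0,-0.7,0,0,0],
  [0,0,0,-0.7,0,0,0],
  [0,0,0,-0.7,0,0,0],
])

```text
time_s: 17.4
position: [0.6447, -0.1205, 0.129]
tcp_rot: [[1.0, -0.017, -0.001], [-0.017, -1.0, 0.0], [-0.001, -0.0, -1.0]]
force: [0.5, 0.7, -1.3]
opening: 0.257
grasp_force: 29.9
```

```bash
python3 -c "
from plan import *
go((.464,-.0027,.127,-1))"
```

```text
t 17.4 p [ 0.6447 -0.1205  0.129 ] yaw -0.98 open 0.257 grip 29.9 q [-20.  39.  82.  -0.  59.  71.]
-> (0.464, -0.0027, 0.127, -1)
[-0.761 -0.478  0.008] az 0.0 len mm 108
[-0.761 -0.478  0.008] az 0 len mm 108
```

Emit:
drive_tool([
  [0,-0.12,-0.08,0,0,0,0],
  [0,-0.33,-0.2,0,0,0,0],
  [0,-0.55,-0.34,0,0,0,0],
  [0,-0.761,-0.478,0,0,0,0],
])

```text
time_s: 17.8
position: [0.5524, -0.0609, 0.1275]
tcp_rot: [[1.0, -0.018, -0.005], [-0.018, -1.0, 0.001], [-0.005, -0.001, -1.0]]
force: [-0.1, -0.7, -0.1]
opening: 0.258
grasp_force: 29.9
```

Emit:
drive_tool([
  [0,-0.2,-0.13,0,0,0,0],
  [0,-0.4,-0.26,0,0,0,0],
  [0,-0.6,-0.38,0,0,0,0],
  [0,-0.761,-0.478,0,0,0,0],
  [0,-0.761,-0.478,0,0,0,0],
  [0,-0.761,-0.478,0,0,0,0],
  [0,-0.761,-0.478,0,0,0,0],
])

```text
time_s: 18.5
position: [0.4662, -0.0036, 0.1293]
tcp_rot: [[1.0, -0.018, 0.001], [-0.018, -1.0, -0.0], [0.001, 0.0, -1.0]]
force: [-0.1, 0.2, -0.8]
opening: 0.257
grasp_force: 29.9
```

```bash
python3 -c "
from plan import *
go((.464,-.0027,.0475,-1))"
```

```text
t 18.5 p [ 0.4662 -0.0036  0.1293] yaw -1.01 open 0.257 grip 29.9 q [-14.  27. 110.  -0.  43.  77.]
-> (0.464, -0.0027, 0.0475, -1)
[-0.019 -0.007  0.682] az -0.0 len mm 82
```

Emit:
drive_tool([
  [0,-0.015,-0.007,0.22,0,0,0],
  [0,-0.015,-0.007,0.45,0,0,0],
  [0,-0.015,-0.007,0.6,0,0,0],
  [0,-0.015,-0.007,0.67,0,0,0],
  [0,-0.015,-0.007,0.68,0,0,0],
  [0,-0.015,-0.007,0.68,0,0,0],
  [0,-0.015,-0.007,0.68,0,0,0],
])

```text
time_s: 19.2
position: [0.4639, -0.0023, 0.0487]
tcp_rot: [[1.0, -0.017, 0.002], [-0.017, -1.0, -0.0], [0.002, 0.0, -1.0]]
force: [0.1, -0.5, 0.2]
opening: 0.254
grasp_force: 29.9
```

Emit:
drive_tool([
  [0,0,0,0.01,0,0,0],
  [0,0,0,0.022,0,0,0],
  [0,0,0,0.022,0,0,0],
  [60,0,0,0.022,0,0,0],
  [60,0,0,0.022,0,0,0],
  [60,0,0,0.022,0,0,0],
  [60,0,0,0.022,0,0,0],
])

```text
time_s: 19.9
position: [0.4629, -0.002, 0.0454]
tcp_rot: [[1.0, -0.017, -0.0], [-0.017, -1.0, 0.0], [-0.0, -0.0, -1.0]]
force: [0.6, -0.2, -0.2]
opening: 0.531
grasp_force: 0.0
```

Emit:
drive_tool([
  [60,0,0,-0.2,0,0,0],
  [60,0,0,-0.5,0,0,0],
  [60,0,0,-0.9,0,0,0],
  [60,0,0,-0.9,0,0,0],
  [60,0,0,-0.9,0,0,0],
])

```text
time_s: 20.4
position: [0.4635, -0.0022, 0.1545]
tcp_rot: [[1.0, -0.017, 0.003], [-0.017, -1.0, -0.001], [0.003, 0.001, -1.0]]
force: [1.6, 0.1, 0.1]
opening: 0.688
grasp_force: 0.0
```

```bash
python3 -c "
from h import *
c=dict(np.load('top0.npz')); P=cloud(c)[245:290,131:175].reshape(-1,3)
q=P[(P[:,2]>.088)&(P[:,2]<.12)]; print('glue',len(q),rect(q),np.median(q,0))
from plan import *
go((.446,.2545,.155,-1),(.446,.2545,.046,-1))"
```

```text
glue 102 [446.7 254.6  24.4  22.3  88.9] [0.44658396 0.25429002 0.09474287]
t 20.4 p [ 0.4635 -0.0022  0.1545] yaw -0.98 open 0.688 grip 0.0 q [-14.  24. 109.  -0.  47.  77.]
-> (0.446, 0.2545, 0.155, -1)
[-0.061 -0.712 -0.002] az 0.0 len mm 86
[-0.061 -0.712 -0.002] az 0 len mm 86
[-0.061 -0.712 -0.002] az 0 len mm 86
-> (0.446, 0.2545, 0.046, -1)
[0.    0.    0.908] az -0.0 len mm 109
```

Emit:
drive_tool([
  [60,-0.02,-0.24,-0.05,0,0,0],
  [60,-0.04,-0.5,-0.05,0,0,0],
  [60,-0.061,-0.712,-0.05,0,0,0],
])

```text
time_s: 20.7
position: [0.4556, 0.0846, 0.1578]
tcp_rot: [[1.0, -0.018, -0.004], [-0.018, -1.0, 0.0], [-0.004, -0.0, -1.0]]
force: [0.3, 0.3, -0.4]
opening: 0.691
grasp_force: 0.0
```

Emit:
drive_tool([
  [60,-0.02,-0.24,0,0,0,0],
  [60,-0.04,-0.5,0,0,0,0],
  [60,-0.061,-0.712,0,0,0,0],
])

```text
time_s: 21.0
position: [0.4496, 0.1703, 0.1574]
tcp_rot: [[1.0, -0.017, -0.004], [-0.017, -1.0, -0.0], [-0.004, 0.001, -1.0]]
force: [0.1, 0.2, -0.0]
opening: 0.69
grasp_force: 0.0
```

Emit:
drive_tool([
  [60,-0.02,-0.24,0,0,0,0],
  [60,-0.04,-0.5,0,0,0,0],
  [60,-0.058,-0.712,0,0,0,0],
  [60,-0.058,-0.712,0,0,0,0],
  [60,-0.058,-0.712,0,0,0,0],
  [60,-0.058,-0.712,0,0,0,0],
])

```text
time_s: 21.6
position: [0.445, 0.2535, 0.1584]
tcp_rot: [[1.0, -0.018, -0.003], [-0.018, -1.0, -0.001], [-0.003, 0.001, -1.0]]
force: [0.1, -0.4, 0.2]
opening: 0.692
grasp_force: 0.0
```

```bash
python3 -c "
from plan import *
go((.4465,.2545,.046,-1))
import cv2
from rig import optics
c=optics.capture('top'); np.savez('top3.npz',**c); cv2.imwrite('pics/top3.png',c['color'])
c=optics.capture('side'); cv2.imwrite('pics/side3.png',c['color'])
"
```

```text
t 21.6 p [0.445  0.2535 0.1584] yaw -1.02 open 0.692 grip 0.0 q [ 17.  27. 102.  -0.  51. 108.]
-> (0.4465, 0.2545, 0.046, -1)
[ 0.012 -0.008  0.936] az -0.0 len mm 112
```

View pics/side3.png

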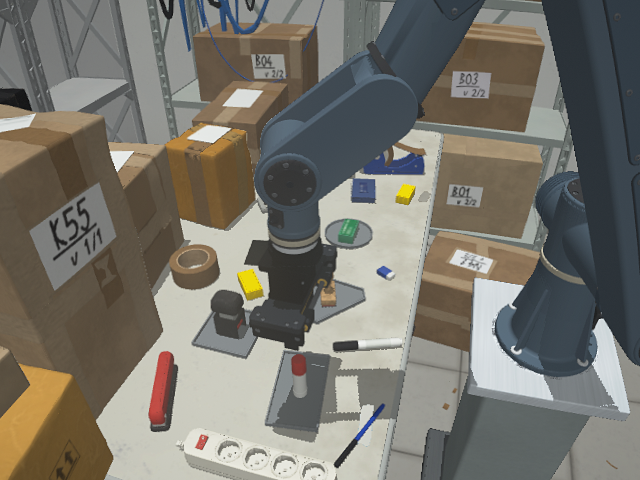

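The side view shows the wood stamp now standing in the three-sided tray at (330,293) and the gripper above the glue stick at (299,375). Next I grasp the glue stick.

Emit:
drive_tool([
  [60,0.012,-0.008,0.3,0,0,0],
  [60,0.012,-0.008,0.6,0,0,0],
  [60,0.012,-0.008,0.88,0,0,0],
  [60,0.012,-0.008,0.935,0,0,0],
  [60,0.012,-0.008,0.935,0,0,0],
  [60,0.012,-0.008,0.935,0,0,0],
])

```text
time_s: 22.3
position: [0.4483, 0.2555, 0.0483]
tcp_rot: [[1.0, -0.018, 0.002], [-0.018, -1.0, 0.001], [0.002, -0.001, -1.0]]
force: [0.4, -0.6, 1.3]
opening: 0.688
grasp_force: 0.0
```

Emit:
drive_tool([
  [0,0,0,0,0,0,0],
  [0,0,0,0,0,0,0],
  [0,0,0,0,0,0,0],
  [0,0,0,0,0,0,0],
  [0,0,0,0,0,0,0],
  [0,0,0,0,0,0,0],
  [0,0,0,0,0,0,0],
  [0,0,0,0,0,0,0],
])

```text
time_s: 23.1
position: [0.4473, 0.2556, 0.0474]
tcp_rot: [[1.0, -0.017, 0.0], [-0.017, -1.0, 0.0], [0.0, -0.0, -1.0]]
force: [-1.2, 1.3, 3.4]
opening: 0.286
grasp_force: 30.0
```

Emit:
drive_tool([
  [0,0,0,-0.1,0,0,0],
  [0,0,0,-0.3,0,0,0],
  [0,0,0,-0.6,0,0,0],
  [0,0,0,-0.9,0,0,0],
  [0,0,0,-1,0,0,0],
  [0,0,0,-1,0,0,0],
  [0,0,0,-1,0,0,0],
])

```text
time_s: 23.8
position: [0.4464, 0.2553, 0.1667]
tcp_rot: [[1.0, -0.017, -0.001], [-0.017, -1.0, -0.0], [-0.001, 0.0, -1.0]]
force: [0.8, -0.4, -0.4]
opening: 0.288
grasp_force: 30.0
```

```bash
python3 -c "
from plan import *
go((.6465,-.1195,.165,-1))"
```

```text
t 23.8 p [0.4464 0.2553 0.1667] yaw -0.99 open 0.288 grip 30.0 q [ 17.  26. 101.  -0.  53. 108.]
-> (0.6465, -0.1195, 0.165, -1)
[0.43  0.773 0.003] az 0.0 len mm 106
[0.43  0.773 0.003] az 0 len mm 106
[0.43  0.773 0.003] az 0 len mm 106
[0.43  0.773 0.003] az 0 len mm 106
```

Emit:
drive_tool([
  [0,0.08,0.14,0,0,0,0],
  [0,0.2,0.36,0,0,0,0],
  [0,0.32,0.57,0,0,0,0],
  [0,0.43,0.773,0,0,0,0],
])

```text
time_s: 24.2
position: [0.4963, 0.1608, 0.165]
tcp_rot: [[1.0, -0.017, -0.005], [-0.017, -1.0, -0.0], [-0.005, 0.001, -1.0]]
force: [-0.4, 0.1, 0.0]
opening: 0.289
grasp_force: 30.0
```

Emit:
drive_tool([
  [0,0.14,0.26,0,0,0,0],
  [0,0.29,0.52,0,0,0,0],
  [0,0.43,0.773,0,0,0,0],
])

```text
time_s: 24.5
position: [0.5464, 0.067, 0.1649]
tcp_rot: [[1.0, -0.017, -0.005], [-0.017, -1.0, 0.0], [-0.005, -0.0, -1.0]]
force: [0.9, 0.5, 0.1]
opening: 0.285
grasp_force: 30.0
```

Emit:
drive_tool([
  [0,0.14,0.26,0,0,0,0],
  [0,0.29,0.52,0,0,0,0],
  [0,0.43,0.773,0,0,0,0],
])

```text
time_s: 24.8
position: [0.5964, -0.0266, 0.1646]
tcp_rot: [[1.0, -0.018, -0.005], [-0.018, -1.0, 0.001], [-0.005, -0.001, -1.0]]
force: [0.3, 0.7, -0.6]
opening: 0.291
grasp_force: 30.0
```

Emit:
drive_tool([
  [0,0.14,0.26,0,0,0,0],
  [0,0.28,0.5,0,0,0,0],
  [0,0.38,0.68,0,0,0,0],
  [0,0.43,0.773,0,0,0,0],
  [0,0.43,0.773,0,0,0,0],
  [0,0.43,0.773,0,0,0,0],
])

```text
time_s: 25.4
position: [0.6458, -0.1178, 0.1658]
tcp_rot: [[1.0, -0.017, -0.004], [-0.017, -1.0, 0.002], [-0.004, -0.002, -1.0]]
force: [0.9, 0.0, -0.0]
opening: 0.285
grasp_force: 30.0
```

Emit:
drive_tool([
  [0,0,0,0.25,0,0,0],
  [0,0,0,0.5,0,0,0],
  [0,0,0,0.75,0,0,0],
  [0,0,0,0.9,0,0,0],
  [0,0,0,0.94,0,0,0],
  [0,0,0,0.95,0,0,0],
  [0,0,0,0.95,0,0,0],
])

```text
time_s: 26.1
position: [0.6477, -0.1184, 0.0542]
tcp_rot: [[1.0, -0.016, 0.001], [-0.016, -1.0, -0.0], [0.001, 0.0, -1.0]]
force: [-0.9, -0.7, 0.6]
opening: 0.285
grasp_force: 30.0
```

Emit:
drive_tool([
  [0,0,0,0.02,0,0,0],
  [0,0,0,0.045,0,0,0],
  [0,0,0,0.05,0,0,0],
  [0,0,0,0.05,0,0,0],
  [0,0,0,0.05,0,0,0],
])

```text
time_s: 26.6
position: [0.6473, -0.1191, 0.0475]
tcp_rot: [[1.0, -0.017, 0.0], [-0.017, -1.0, -0.0], [0.0, 0.0, -1.0]]
force: [-0.2, 0.7, 1.6]
opening: 0.288
grasp_force: 30.0
```

Emit:
drive_tool([
  [60,0,0,0,0,0,0],
  [60,0,0,0,0,0,0],
  [60,0,0,0,0,0,0],
  [60,0,0,0,0,0,0],
  [60,0,0,0,0,0,0],
])

```text
time_s: 27.1
position: [0.6472, -0.119, 0.0472]
tcp_rot: [[1.0, -0.017, -0.0], [-0.017, -1.0, 0.0], [-0.0, -0.0, -1.0]]
force: [0.2, -0.7, 0.4]
opening: 0.641
grasp_force: 0.0
```

Emit:
drive_tool([
  [60,0,0,-0.2,0,0,0],
  [60,0,0,-0.5,0,0,0],
  [60,0,0,-0.8,0,0,0],
  [60,0,0,-1,0,0,0],
  [60,0,0,-1,0,0,0],
  [60,0,0,-1,0,0,0],
])

```text
time_s: 27.7
position: [0.6471, -0.1189, 0.1675]
tcp_rot: [[1.0, -0.017, 0.001], [-0.017, -1.0, -0.0], [0.001, 0.0, -1.0]]
force: [-0.7, -0.1, -1.7]
opening: 0.691
grasp_force: 0.0
```

```bash
python3 -c "
from plan import *
go((.5585,-.1823,.165,44.3),(.4705,-.2452,.12,89.6),(.4705,-.2452,.006,89.6))"
```

```text
t 27.7 p [ 0.6471 -0.1189  0.1675] yaw -0.98 open 0.691 grip 0.0 q [-20.  36.  80.  -0.  64.  71.]
-> (0.5585, -0.1823, 0.165, 44.3)
[-0.73   0.541  0.021] az -0.527 len mm 109
-> (0.4705, -0.2452, 0.12, 89.6)
[-0.891 -0.137  0.375] az -0.527 len mm 117
-> (0.4705, -0.2452, 0.006, 89.6)
[0.   0.   0.95] az -0.0 len mm 114
```

Emit:
drive_tool([
  [64,-0.2,0.15,0,0,0,-0.09],
  [64,-0.4,0.3,0,0,0,-0.18],
  [64,-0.6,0.44,0,0,0,-0.27],
  [64,-0.73,0.541,0.02,0,0,-0.36],
  [64,-0.73,0.541,0.02,0,0,-0.45],
  [64,-0.73,0.541,0.02,0,0,-0.527],
  [64,-0.73,0.541,0.02,0,0,-0.527],
])

```text
time_s: 28.4
position: [0.5571, -0.182, 0.1629]
tcp_rot: [[0.716, 0.698, -0.004], [0.698, -0.716, 0.002], [-0.001, -0.004, -1.0]]
force: [0.6, 0.3, -0.2]
opening: 0.737
grasp_force: 0.0
```

Emit:
drive_tool([
  [64,-0.2,-0.03,0.05,0,0,-0.09],
  [64,-0.5,-0.07,0.1,0,0,-0.18],
  [64,-0.75,-0.11,0.2,0,0,-0.27],
  [64,-0.891,-0.137,0.3,0,0,-0.36],
  [64,-0.891,-0.137,0.375,0,0,-0.45],
  [64,-0.891,-0.137,0.375,0,0,-0.527],
  [64,-0.891,-0.137,0.375,0,0,-0.527],
  [64,-0.891,-0.137,0.375,0,0,-0.527],
])

```text
time_s: 29.2
position: [0.4703, -0.245, 0.1192]
tcp_rot: [[0.011, 1.0, -0.001], [1.0, -0.011, 0.001], [0.001, -0.001, -1.0]]
force: [0.1, 0.5, 0.3]
opening: 0.736
grasp_force: 0.0
```

```bash
python3 -c "
from plan import *
go((.4705,-.2452,.006,89.6))
import cv2
from rig import optics
c=optics.capture('side'); cv2.imwrite('pics/side4.png',c['color'])"
```

```text
t 29.2 p [ 0.4703 -0.245   0.1192] yaw 89.39 open 0.736 grip 0.0 q [-40.  32. 101.   0.  47. -39.]
-> (0.4705, -0.2452, 0.006, 89.6)
[-0.002  0.001  0.943] az -0.002 len mm 113
```

View pics/side4.png

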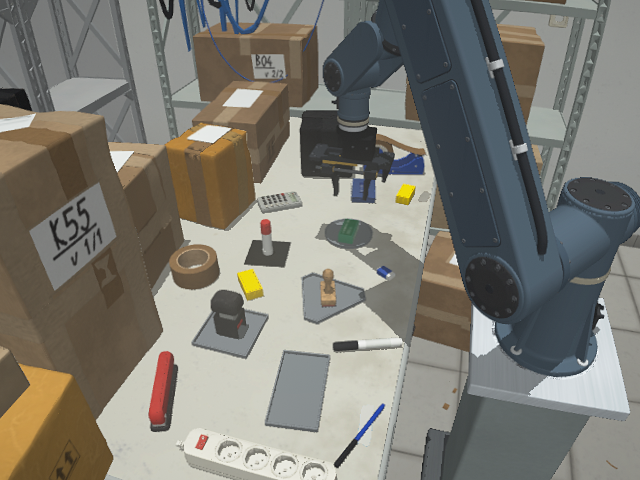

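The side view shows the glue stick upright on the mat at (266,240), the wood stamp upright in the three-sided tray at (328,287), and the gripper over the green box at (348,232). Next I descend to the staple box.

Emit:
drive_tool([
  [64,0,0,0.3,0,0,0],
  [64,0,0,0.6,0,0,0],
  [64,0,0,0.8,0,0,0],
  [64,0,0,0.88,0,0,0],
  [64,0,0,0.92,0,0,0],
  [64,0,0,0.92,0,0,0],
  [64,0,0,0.92,0,0,0],
])

```text
time_s: 29.95
position: [0.4713, -0.2458, 0.0104]
tcp_rot: [[0.007, 1.0, 0.002], [1.0, -0.007, -0.001], [-0.001, 0.002, -1.0]]
force: [1.0, -0.3, -0.0]
opening: 0.736
grasp_force: 0.0
```

Emit:
drive_tool([
  [64,0,0,0.02,0,0,0],
  [64,0,0,0.02,0,0,0],
  [0,0,0,0.02,0,0,0],
  [0,0,0,0.02,0,0,0],
  [0,0,0,0.02,0,0,0],
  [0,0,0,0.02,0,0,0],
  [0,0,0,0.02,0,0,0],
  [0,0,0,0.02,0,0,0],
])

```text
time_s: 30.75
position: [0.4707, -0.2454, 0.0071]
tcp_rot: [[0.007, 1.0, 0.0], [1.0, -0.007, -0.0], [-0.0, 0.0, -1.0]]
force: [0.1, 0.2, -0.0]
opening: 0.435
grasp_force: 30.0
```

Emit:
drive_tool([
  [0,0,0,-0.1,0,0,0],
  [0,0,0,-0.3,0,0,0],
  [0,0,0,-0.6,0,0,0],
  [0,0,0,-0.9,0,0,0],
  [0,0,0,-1,0,0,0],
  [0,0,0,-1,0,0,0],
  [0,0,0,-1,0,0,0],
])

```text
time_s: 31.45
position: [0.4699, -0.2448, 0.1266]
tcp_rot: [[0.007, 1.0, -0.001], [1.0, -0.007, 0.001], [0.001, -0.001, -1.0]]
force: [-0.1, -0.3, -0.6]
opening: 0.436
grasp_force: 30.0
```

```bash
python3 -c "
from h import *
c=dict(np.load('top0.npz'))
from plan import *
go((.4496,.2481,.125,97.3))"
```

```text
t 31.45 p [ 0.4699 -0.2448  0.1266] yaw 89.6 open 0.436 grip 30.0 q [-40.  31. 101.  -0.  48. -39.]
-> (0.4496, 0.2481, 0.125, 97.3)
[ 0.821 -0.04   0.003] az -0.09 len mm 99
[0.819 0.071 0.003] az 0 len mm 99
[0.819 0.071 0.003] az 0 len mm 99
[0.819 0.071 0.003] az 0 len mm 99
[0.819 0.071 0.003] az 0 len mm 99
```

Emit:
drive_tool([
  [0,0.13,0,0,0,0,-0.03],
  [0,0.36,-0.02,0,0,0,-0.06],
  [0,0.6,-0.03,0,0,0,-0.09],
  [0,0.821,-0.04,0,0,0,-0.09],
])

```text
time_s: 31.85
position: [0.4646, -0.1439, 0.1253]
tcp_rot: [[-0.13, 0.992, -0.004], [0.992, 0.13, 0.003], [0.003, -0.004, -1.0]]
force: [0.5, -0.8, -2.2]
opening: 0.432
grasp_force: 30.0
```

Emit:
drive_tool([
  [0,0.27,0.024,0,0,0,0],
  [0,0.55,0.048,0,0,0,0],
  [0,0.819,0.071,0,0,0,0],
])

```text
time_s: 32.15
position: [0.4603, -0.0455, 0.1255]
tcp_rot: [[-0.129, 0.992, -0.004], [0.992, 0.129, 0.002], [0.002, -0.004, -1.0]]
force: [0.4, -0.5, -1.6]
opening: 0.435
grasp_force: 30.0
```

Emit:
drive_tool([
  [0,0.27,0.024,0,0,0,0],
  [0,0.55,0.048,0,0,0,0],
  [0,0.819,0.071,0,0,0,0],
])

```text
time_s: 32.45
position: [0.4559, 0.0527, 0.1255]
tcp_rot: [[-0.13, 0.992, -0.005], [0.992, 0.13, 0.001], [0.001, -0.004, -1.0]]
force: [0.6, 0.7, 0.3]
opening: 0.435
grasp_force: 30.0
```

Emit:
drive_tool([
  [0,0.27,0.024,0,0,0,0],
  [0,0.55,0.048,0,0,0,0],
  [0,0.819,0.071,0,0,0,0],
])

```text
time_s: 32.75
position: [0.4517, 0.1509, 0.1255]
tcp_rot: [[-0.13, 0.992, -0.005], [0.992, 0.13, -0.0], [0.0, -0.005, -1.0]]
force: [0.7, -0.3, -1.6]
opening: 0.434
grasp_force: 30.0
```

Emit:
drive_tool([
  [0,0.27,0.024,0,0,0,0],
  [0,0.55,0.048,0,0,0,0],
  [0,0.72,0.06,0,0,0,0],
  [0,0.819,0.071,0,0,0,0],
  [0,0.819,0.071,0,0,0,0],
  [0,0.819,0.071,0,0,0,0],
  [0,0.819,0.071,0,0,0,0],
])

```text
time_s: 33.45
position: [0.4497, 0.2465, 0.1267]
tcp_rot: [[-0.127, 0.992, -0.001], [0.992, 0.127, -0.001], [-0.0, -0.001, -1.0]]
force: [0.5, 0.4, -0.8]
opening: 0.436
grasp_force: 30.0
```

```bash
python3 -c "
from plan import *
go((.4496,.2481,.010,97.3))"
```

```text
t 33.45 p [0.4497 0.2465 0.1267] yaw 97.29 open 0.436 grip 30.0 q [ 16.  30. 103.  -0.  47.   9.]
-> (0.4496, 0.2481, 0.01, 97.3)
[0.013 0.001 0.972] az -0.0 len mm 117
```

Emit:
drive_tool([
  [0,0.01,0,0.25,0,0,0],
  [0,0.01,0,0.5,0,0,0],
  [0,0.01,0,0.75,0,0,0],
  [0,0.01,0,0.88,0,0,0],
  [0,0.01,0,0.94,0,0,0],
  [0,0.01,0,0.96,0,0,0],
  [0,0.01,0,0.96,0,0,0],
  [0,0.01,0,0.96,0,0,0],
])

```text
time_s: 34.25
position: [0.4507, 0.2487, 0.0127]
tcp_rot: [[-0.127, 0.992, 0.002], [0.992, 0.127, 0.001], [0.0, 0.002, -1.0]]
force: [0.3, -0.8, -0.7]
opening: 0.433
grasp_force: 30.0
```

Emit:
drive_tool([
  [0,0,0,0.02,0,0,0],
  [0,0,0,0.036,0,0,0],
  [0,0,0,0.04,0,0,0],
  [0,0,0,0.04,0,0,0],
])

```text
time_s: 34.65
position: [0.4499, 0.2488, 0.0071]
tcp_rot: [[-0.128, 0.992, 0.0], [0.992, 0.128, 0.0], [0.0, 0.0, -1.0]]
force: [0.1, 0.6, 0.1]
opening: 0.431
grasp_force: 30.0
```

Emit:
drive_tool([
  [47,0,0,0,0,0,0],
  [47,0,0,0,0,0,0],
  [47,0,0,0,0,0,0],
  [47,0,0,0,0,0,0],
])

```text
time_s: 35.05
position: [0.4499, 0.2487, 0.0071]
tcp_rot: [[-0.128, 0.992, 0.0], [0.992, 0.128, 0.0], [0.0, 0.0, -1.0]]
force: [0.4, -0.2, 0.6]
opening: 0.535
grasp_force: 0.0
```

Emit:
drive_tool([
  [47,0,0,-0.1,0,0,0],
  [47,0,0,-0.3,0,0,0],
  [47,0,0,-0.6,0,0,0],
  [47,0,0,-1,0,0,0],
  [47,0,0,-1,0,0,0],
  [47,0,0,-1,0,0,0],
])

```text
time_s: 35.65
position: [0.4506, 0.2489, 0.1289]
tcp_rot: [[-0.128, 0.992, 0.004], [0.992, 0.128, 0.001], [0.001, 0.004, -1.0]]
force: [-0.5, -0.6, -0.5]
opening: 0.543
grasp_force: 0.0
```

```bash
python3 -c "
from plan import *
go((.647,-.119,.17,60),(.647,-.119,.0475,60))"
```

```text
t 35.65 p [0.4506 0.2489 0.1289] yaw 97.34 open 0.543 grip 0.0 q [ 16.  30. 103.  -0.  47.   9.]
-> (0.647, -0.119, 0.17, 60)
[-0.813  0.308 -0.086] az 0.434 len mm 105
[-0.459  0.738 -0.086] az 0 len mm 105
[-0.459  0.738 -0.086] az 0 len mm 105
[-0.459  0.738 -0.086] az 0 len mm 105
-> (0.647, -0.119, 0.0475, 60)
[0.   0.   0.51] az -0.0 len mm 61
[0.   0.   0.51] az 0 len mm 61
```

Emit:
drive_tool([
  [60,-0.2,0.08,-0.086,0,0,0.09],
  [60,-0.45,0.17,-0.086,0,0,0.18],
  [60,-0.65,0.25,-0.086,0,0,0.27],
  [60,-0.813,0.308,-0.086,0,0,0.36],
  [60,-0.813,0.308,-0.086,0,0,0.434],
])

```text
time_s: 36.15
position: [0.4995, 0.1543, 0.1359]
tcp_rot: [[0.506, 0.862, -0.002], [0.862, -0.506, -0.001], [-0.002, -0.001, -1.0]]
force: [-0.7, -0.9, 0.9]
opening: 0.689
grasp_force: 0.0
```

Emit:
drive_tool([
  [60,-0.15,0.25,-0.086,0,0,0],
  [60,-0.3,0.49,-0.086,0,0,0],
  [60,-0.459,0.738,-0.086,0,0,0],
])

```text
time_s: 36.45
position: [0.5474, 0.064, 0.1463]
tcp_rot: [[0.499, 0.867, -0.003], [0.867, -0.499, 0.0], [-0.001, -0.003, -1.0]]
force: [0.8, -0.3, -0.2]
opening: 0.685
grasp_force: 0.0
```

Emit:
drive_tool([
  [60,-0.15,0.25,-0.086,0,0,0],
  [60,-0.3,0.49,-0.086,0,0,0],
  [60,-0.459,0.738,-0.086,0,0,0],
])

```text
time_s: 36.75
position: [0.5967, -0.0282, 0.1564]
tcp_rot: [[0.5, 0.866, -0.003], [0.866, -0.5, 0.001], [-0.001, -0.003, -1.0]]
force: [-0.2, -0.6, -0.9]
opening: 0.696
grasp_force: 0.0
```

Emit:
drive_tool([
  [60,-0.15,0.25,-0.086,0,0,0],
  [60,-0.3,0.49,-0.086,0,0,0],
  [60,-0.459,0.738,-0.086,0,0,0],
  [60,-0.459,0.738,-0.086,0,0,0],
  [60,-0.459,0.738,-0.086,0,0,0],
  [60,-0.459,0.738,-0.086,0,0,0],
])

```text
time_s: 37.35
position: [0.645, -0.1179, 0.1668]
tcp_rot: [[0.499, 0.867, -0.004], [0.867, -0.499, 0.002], [-0.0, -0.004, -1.0]]
force: [0.8, 1.7, 0.6]
opening: 0.688
grasp_force: 0.0
```

```bash
python3 -c "
from plan import *
go((.647,-.119,.0475,60))
import cv2
from rig import optics
c=optics.capture('top'); np.savez('top5.npz',**c)
cv2.imwrite('pics/top5.png',cv2.resize(c['color'][150:310,110:430],(800,400),interpolation=cv2.INTER_CUBIC))
from h import *
P=cloud(c)[240:295,125:206].reshape(-1,3)
q=P[(P[:,2]>.019)&(P[:,2]<.04)]; print('staple',len(q),rect(q),np.median(q,0))"
```

```text
t 37.35 p [ 0.645  -0.1179  0.1668] yaw 60.06 open 0.688 grip 0.0 q [-20.  36.  80.   0.  64.  10.]
-> (0.647, -0.119, 0.0475, 60)
[0.    0.019 0.994] az 0.001 len mm 119
staple 0 [0. 0. 0. 0. 0.] [nan nan nan]
  return _methods._mean(a, axis=axis, dtype=dtype,
  ret = um.true_divide(
```

View pics/top5.png

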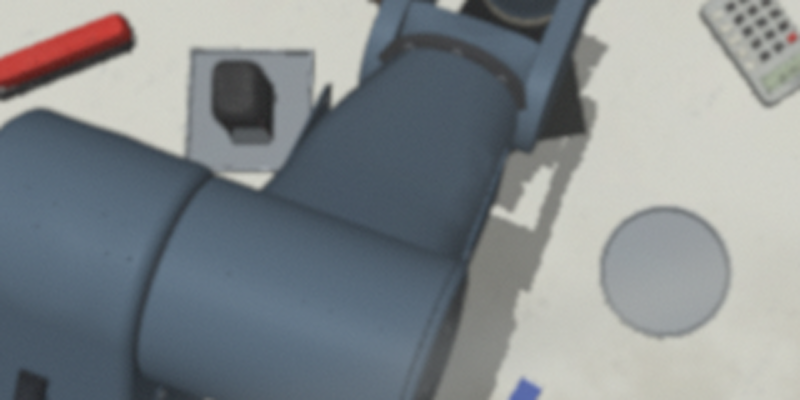

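The top crop shows the date stamp in the square tray at (240,95) and the round tray empty at (665,272). The arm hides the long tray, so I will check it later. Next I pick up the glue stick.

Emit:
drive_tool([
  [60,0,0.01,0.3,0,0,0],
  [60,0,0.01,0.6,0,0,0],
  [60,0,0.01,0.88,0,0,0],
  [60,0,0.01,0.97,0,0,0],
  [60,0,0.01,0.99,0,0,0],
  [60,0,0.01,0.99,0,0,0],
  [60,0,0.01,0.99,0,0,0],
])

```text
time_s: 38.1
position: [0.6491, -0.12, 0.0515]
tcp_rot: [[0.499, 0.867, 0.003], [0.867, -0.499, -0.001], [0.001, 0.003, -1.0]]
force: [-0.1, -0.6, -0.2]
opening: 0.69
grasp_force: 0.0
```

Emit:
drive_tool([
  [0,0,0,0,0,0,0],
  [0,0,0,0,0,0,0],
  [0,0,0,0,0,0,0],
  [0,0,0,0,0,0,0],
  [0,0,0,0,0,0,0],
  [0,0,0,0,0,0,0],
  [0,0,0,0,0,0,0],
  [0,0,0,0,0,0,0],
])

```text
time_s: 38.9
position: [0.6477, -0.1198, 0.0495]
tcp_rot: [[0.499, 0.866, -0.0], [0.866, -0.499, -0.0], [-0.0, -0.0, -1.0]]
force: [-0.7, -0.6, 1.2]
opening: 0.289
grasp_force: 30.0
```

Emit:
drive_tool([
  [0,0,0,-0.1,0,0,0],
  [0,0,0,-0.3,0,0,0],
  [0,0,0,-0.55,0,0,0],
  [0,0,0,-0.6,0,0,0],
  [0,0,0,-0.6,0,0,0],
  [0,0,0,-0.6,0,0,0],
])

```text
time_s: 39.5
position: [0.6469, -0.1195, 0.1208]
tcp_rot: [[0.499, 0.866, -0.001], [0.866, -0.499, 0.001], [-0.0, -0.002, -1.0]]
force: [-0.4, -0.6, -0.5]
opening: 0.287
grasp_force: 30.0
```

```bash
python3 -c "
from plan import *
go((.4712,-.2483,.118,60))"
```

```text
t 39.5 p [ 0.6469 -0.1195  0.1208] yaw 60.03 open 0.287 grip 30.0 q [-20.  40.  82.  -0.  59.  10.]
-> (0.4712, -0.2483, 0.118, 60)
[-0.83  -0.366  0.012] az 0.0 len mm 109
[-0.831 -0.366  0.012] az 0 len mm 109
```

Emit:
drive_tool([
  [0,-0.15,-0.06,0,0,0,0],
  [0,-0.38,-0.16,0,0,0,0],
  [0,-0.6,-0.27,0,0,0,0],
  [0,-0.83,-0.366,0,0,0,0],
])

```text
time_s: 39.9
position: [0.5578, -0.1837, 0.1197]
tcp_rot: [[0.499, 0.867, -0.003], [0.867, -0.499, 0.002], [-0.0, -0.004, -1.0]]
force: [-0.2, -0.3, 0.1]
opening: 0.288
grasp_force: 30.0
```

Emit:
drive_tool([
  [0,-0.25,-0.11,0,0,0,0],
  [0,-0.5,-0.22,0,0,0,0],
  [0,-0.7,-0.31,0,0,0,0],
  [0,-0.83,-0.366,0,0,0,0],
  [0,-0.83,-0.366,0,0,0,0],
  [0,-0.83,-0.366,0,0,0,0],
  [0,-0.83,-0.366,0,0,0,0],
])

```text
time_s: 40.6
position: [0.4725, -0.2479, 0.1209]
tcp_rot: [[0.499, 0.867, -0.0], [0.867, -0.499, 0.001], [0.0, -0.001, -1.0]]
force: [0.2, 0.3, -0.6]
opening: 0.288
grasp_force: 30.0
```

```bash
python3 -c "
from plan import *
go((.4712,-.2483,.055,60))"
```

```text
t 40.6 p [ 0.4725 -0.2479  0.1209] yaw 60.07 open 0.288 grip 30.0 q [-40.  32. 101.   0.  48. -10.]
-> (0.4712, -0.2483, 0.055, 60)
[-0.008 -0.008  0.549] az 0.001 len mm 66
```

Emit:
drive_tool([
  [0,-0.008,-0.008,0.2,0,0,0],
  [0,-0.008,-0.008,0.4,0,0,0],
  [0,-0.008,-0.008,0.53,0,0,0],
  [0,-0.008,-0.008,0.56,0,0,0],
  [0,-0.008,-0.008,0.56,0,0,0],
  [0,-0.008,-0.008,0.56,0,0,0],
])

```text
time_s: 41.2
position: [0.4716, -0.2489, 0.0548]
tcp_rot: [[0.499, 0.867, 0.001], [0.867, -0.499, -0.001], [-0.0, 0.001, -1.0]]
force: [0.9, 0.3, -0.3]
opening: 0.285
grasp_force: 30.0
```

Emit:
drive_tool([
  [0,0,0,0.02,0,0,0],
  [0,0,0,0.036,0,0,0],
  [0,0,0,0.04,0,0,0],
  [0,0,0,0.04,0,0,0],
  [0,0,0,0.04,0,0,0],
])

```text
time_s: 41.7
position: [0.4708, -0.2489, 0.0496]
tcp_rot: [[0.5, 0.866, 0.0], [0.866, -0.5, -0.0], [-0.0, 0.0, -1.0]]
force: [1.0, -0.2, -0.2]
opening: 0.285
grasp_force: 30.0
```

Emit:
drive_tool([
  [60,0,0,0,0,0,0],
  [60,0,0,0,0,0,0],
  [60,0,0,0,0,0,0],
  [60,0,0,0,0,0,0],
  [60,0,0,0,0,0,0],
])

```text
time_s: 42.2
position: [0.4708, -0.2489, 0.0495]
tcp_rot: [[0.499, 0.866, 0.0], [0.866, -0.499, 0.0], [0.0, 0.0, -1.0]]
force: [-0.6, 0.7, -0.3]
opening: 0.64
grasp_force: 0.0
```

Emit:
drive_tool([
  [60,0,0,-0.2,0,0,0],
  [60,0,0,-0.5,0,0,0],
  [60,0,0,-0.8,0,0,0],
  [60,0,0,-1,0,0,0],
  [60,0,0,-1,0,0,0],
  [60,0,0,-1,0,0,0],
])

```text
time_s: 42.8
position: [0.4707, -0.2488, 0.1697]
tcp_rot: [[0.499, 0.866, 0.001], [0.866, -0.499, -0.0], [-0.0, 0.001, -1.0]]
force: [0.3, 0.7, -1.0]
opening: 0.688
grasp_force: 0.0
```

```bash
python3 -c "
from plan import *
go((.25,-.55,.22,60))"
```

```text
t 42.8 p [ 0.4707 -0.2488  0.1697] yaw 60.04 open 0.688 grip 0.0 q [-40.  27.  99.  -0.  54. -10.]
-> (0.25, -0.55, 0.22, 60)
[-0.773 -0.085 -0.105] az 0.0 len mm 94
[-0.773 -0.084 -0.105] az 0 len mm 94
[-0.773 -0.084 -0.105] az 0 len mm 94
[-0.773 -0.084 -0.105] az 0 len mm 94
```

Now I back away so the camera can see everything.

Emit:
drive_tool([
  [60,-0.25,-0.03,-0.1,0,0,0],
  [60,-0.5,-0.06,-0.1,0,0,0],
  [60,-0.77,-0.085,-0.1,0,0,0],
])

```text
time_s: 43.1
position: [0.4146, -0.3233, 0.1799]
tcp_rot: [[0.498, 0.867, -0.002], [0.867, -0.498, 0.003], [0.001, -0.003, -1.0]]
force: [1.0, -0.1, 0.4]
opening: 0.687
grasp_force: 0.0
```

Emit:
drive_tool([
  [60,-0.25,-0.03,-0.1,0,0,0],
  [60,-0.5,-0.06,-0.1,0,0,0],
  [60,-0.77,-0.085,-0.1,0,0,0],
])

```text
time_s: 43.4
position: [0.3594, -0.3985, 0.1918]
tcp_rot: [[0.499, 0.866, -0.002], [0.866, -0.499, 0.003], [0.002, -0.003, -1.0]]
force: [0.1, 0.5, 0.2]
opening: 0.69
grasp_force: 0.0
```

Emit:
drive_tool([
  [60,-0.25,-0.03,-0.1,0,0,0],
  [60,-0.5,-0.06,-0.1,0,0,0],
  [60,-0.77,-0.085,-0.1,0,0,0],
])

```text
time_s: 43.7
position: [0.3045, -0.4734, 0.2036]
tcp_rot: [[0.499, 0.866, -0.001], [0.866, -0.499, 0.004], [0.003, -0.003, -1.0]]
force: [-0.0, -0.6, -0.5]
opening: 0.691
grasp_force: 0.0
```

Emit:
drive_tool([
  [60,-0.25,-0.03,-0.1,0,0,0],
  [60,-0.5,-0.06,-0.1,0,0,0],
  [60,-0.77,-0.085,-0.1,0,0,0],
  [60,-0.77,-0.085,-0.1,0,0,0],
])

```text
time_s: 44.1
position: [0.248, -0.5516, 0.2153]
tcp_rot: [[0.503, 0.864, -0.001], [0.864, -0.503, 0.0], [-0.0, -0.001, -1.0]]
force: [0.4, 0.9, -0.1]
opening: 0.689
grasp_force: 0.0
```

```bash
python3 - <<'E'
from rig import optics
from h import *
c=optics.capture('top'); cv2.imwrite('pics/top6.png',c['color']); P=cloud(c)
for n,(cx,cy),r,lo,hi in (('date',(.6285,.1455),.06,.085,.12),('wood',(.4638,-.0027),.05,.06,.1),('staple',(.4496,.2481),.055,.019,.04),('glue',(.4712,-.2483),.05,.085,.12)):
    q=P.reshape(-1,3); q=q[(np.hypot(q[:,0]-cx,q[:,1]-cy)<r)&(q[:,2]>lo)&(q[:,2]<hi)]
    print(n,len(q),rect(q) if len(q)>5 else '',np.median(q,0).round(4))
# empty-tray and occupied-tray outlines again
for n,(u,v) in dict(square=(192,210),long=(135,258),tri=(285,284),round=(376,275)).items():
    col=c["color"].astype(int); k,lab=cv2.connectedComponents((np.abs(col-col[v,u]).max(2)<22).astype(np.uint8))
    h=cv2.convexHull(np.argwhere(lab==lab[v,u])[:,::-1].astype(np.float32)); W=plane(c,h.reshape(-1,2),.01)
    M=cv2.moments((W[:,:2]*1000).astype(np.float32).reshape(-1,1,2)); print(n,rect(W),round(M['m10']/M['m00'],1),round(M['m01']/M['m00'],1))
s=optics.capture('side'); cv2.imwrite('pics/side6.png',s['color'])
E
```

```text
date 466 [ 6.305e+02  1.450e+02  5.840e+01  4.540e+01 -5.000e-01] [0.6292 0.1438 0.0945]
wood 92 [462.5  -4.   22.4  22.2  44. ] [ 0.4617 -0.004   0.0765]
staple 540 [448.6 249.1  74.7  39.4 -82.3] [0.4486 0.2491 0.0269]
glue 102 [ 470.2 -249.4   24.3   21.9  -45.1] [ 0.4706 -0.2494  0.0945]
square [628.7 145.3 121.9 121.1  88.4] 628.4 145.5
long [449.4 247.9 167.1  93.5 -82.7] 449.4 248.1
tri [467.3  10.7 158.8 140.9 -11.3] 463.9 -2.6
round [ 471.  -249.3  125.5  122.5   -0.7] 471.4 -248.6
```

View pics/top6.png

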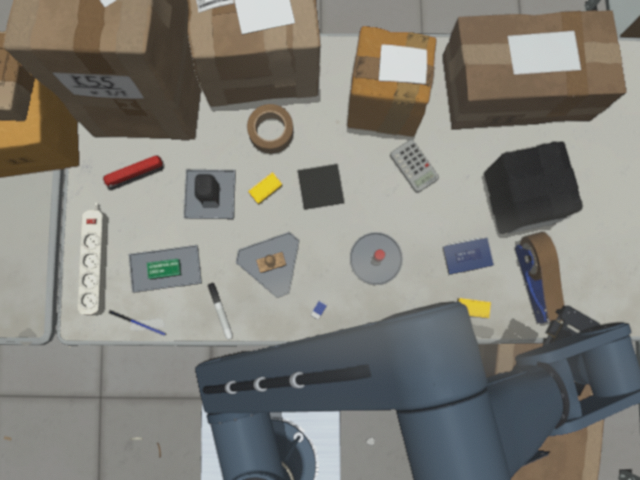

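View pics/side6.png

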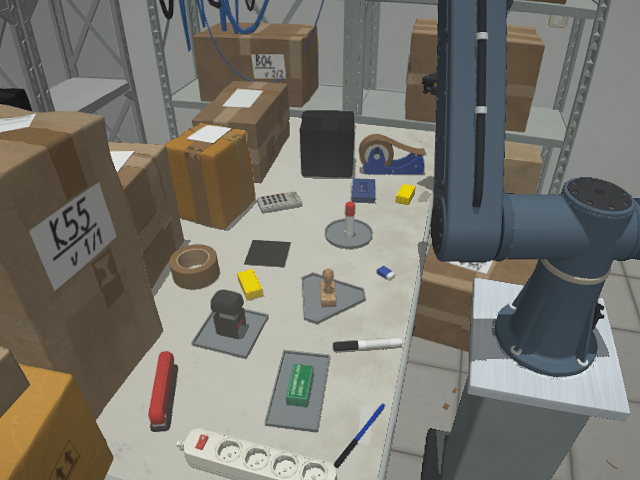

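Both views show every thing upright (the box flat) and within about 2 mm of its tray's middle. In the top view the date stamp is at (206,188), the staple box lengthwise at (163,268), the wood stamp at (270,262) and the glue stick at (378,256). The robot touches nothing.

```bash
python3 -c "
from rig import order
print(order.hand_in())"
```

```text
the job is handed in; nothing more can be done
None
```

The job is handed in: the glue stick, date stamp, staple box (flat and lengthwise) and wooden hand stamp are each in their own tray, all within about 2 mm of the middle, done in about 44 s.

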